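# Finish the carton layer and hold the stock chest open

### The arm

A 6-joint arm with a two-finger parallel gripper is mounted at the origin on the work surface. World frame = base frame: x ahead of the robot, y to its left, z up, the work surface at z = 0. Lengths are in m, angles in degrees, forces in N, time in s.
With the tool pointing down it reaches from about 0.3 to 0.75 m from the base axis. Payload 8.5 kg.
Tool frame: the origin (TCP) lies between the finger pads, 19 mm behind the fingertips; this is the grasp point; z points along the fingers, y is the line along which they close (so a half turn about z gives the same grasp; the last joint's range is limited). The gripper opens to 88 mm and grips with 3 to 60 N. Pads are 18 mm wide; open, the fingers measure 123 mm over their backs; the gripper's body (75 mm by 187 mm) begins 45 mm behind the grasp point.
Start: joints at [-77.653, 21.807, 74.336, -0, 83.858, -12.336], TCP at [0.23, -0.5, 0.257] pointing down, gripper open.
Joint ranges: [-178.18, 178.18], [-50.72, 133.34], [12.68, 142.11], [-81.47, 261.47], [9.98, 163.14], [-165.26, 165.26]. Speed limits (degrees/s): [136.94, 136.94, 180, 180, 180, 180].

### API

Orientations are given as a 3x3 rotation matrix whose columns are the frame's x, y, z axes.
In Python, from plant import monitor, eyes, order gives the robot as it stands.
- The arm moves only by the tool jog_arm, called after "Call:" as name(argument=value, ...) on one line, values as JSON. Schema: {"type":"object","properties":{"increments":{"type":"array","items":{"type":"object","properties":{"rotvec":{"type":"array","items":{"type":"number"},"minItems":3,"maxItems":3},"d":{"type":"array","items":{"type":"number"},"minItems":3,"maxItems":3},"aperture":{"type":"number"}},"additionalProperties":false,"required":["aperture"]},"minItems":1,"maxItems":5},"grip_n":{"type":"number"},"only":{"type":"string"},"quiet":{"type":"boolean"},"lines":{"type":"string"}},"required":["increments"],"additionalProperties":false}. increments is a list of rows, 1 to 5 of them, each an object with the fields rotvec (a list: a rotation vector rx, ry, rz in units of 10 degrees), d (a list: dx, dy, dz in units of 5 mm), aperture (the opening from 0.0 (shut) to 1.0 (fully open)); a field left out counts as zero (the opening has to be given); each row is the pose to reach, as a shift and turn from the pose commanded when the call began, along the tool's axes at that moment; what a row does not reach only later rows make up. A row lasts 1/8 s, in which the tool goes at most 0.0625 m and 10.7 degrees, less where a joint would pass 70% of its speed; a pose out of reach is approached as far as the arm can. The fingers move at their own pace and stop on an object; grip_n is the grip in N (left out, the last holds). Time passes only in rows, so rows that do not move let the fingers close. The tool returns the time, the measured TCP pose, the force, the opening and the grip force at its end. only (a regular expression) keeps the lines of the reply that match it, lines (a string "A,B") keeps lines A to B, and quiet returns only ok. Input that does not fit is refused with a message, and nothing moves.
- monitor.get_state(): the state, without advancing time (a new reading comes with each control period).
- eyes.camera(name): name is "scene" or "top" or "wrist"; returns a dict with "img" (480x640x3 uint8, blue, green, red), "fovy" (degrees; the focal length in pixels is half the picture's height over the tangent of half this angle, whatever the lens; pixels are square), "cx", "cy" (the principal point, pixels), "position" and "orientation" of the camera in the world; the wrist camera has in their place "hand_eye" (4x4, takes a point from camera to tool coordinates, whose origin is the TCP and whose axes are the flange's). Camera axes: x right, y up, looking along -z (the intrinsics and any distortion apply to the point x, -y, -z); pixel columns grow to the right and rows downward; lengths in m; the calibration is good to about 2 mm. The wrist camera is an equidistant fisheye: a pixel r from the principal point sees the ray r / f radians off the axis. A picture is of the moment at which its call begins: read the wrist's pose just before it. There is no depth.
- order.job_done(): hands the job in; it is judged then, once.
Trained networks look in a picture, given as the dict that the camera call returned (one of the last four; its "shot" number tells which), for a name from the list of things; names that differ only in an ending like _2 or _b are one class to them, and where a whole thing is asked for, a point or a joint stands for the part that bears it (a point fixed in the world has none). Each returns a list of dicts, best first, with "score" (0 to 1); they miss things now and then, are a little off and sometimes report something else, mostly with a low value. They report only what shows in the picture. A call takes as long as a camera call. They do not tell look-alikes from the thing itself.
- eyes.spot_in(query, picture): "position" ([x, y, z] in m, in world coordinates, good to about 4 mm: the middle of the surface that is visible of it).
The state is a dict: "time_s": time; "joints": joint angles; "dq": joint speeds; "joint_torque": joint torques, N m; "tcp_pos": TCP position; "tool_rot": TCP orientation; "contact_force": force on the tool from outside, world axes, zero at the start; "torque": the same for the moment, N m; "grip_width": opening from 0.0 (shut) to 1.0 (fully open); "grip_force": force on a finger pad.
Only numpy, scipy, OpenCV 4.12 (cv2) and the standard library are available. Lean on these libraries where they do the work, as an engineer would, in place of code of your own. Each camera call takes 0.05 s, during which the arm holds its last target. There are 200 camera calls.

### The job

Finish the layer on the small pallet slab: lay the two loose cartons flat in the two empty places, so that the four run round like a pinwheel with a square hole in the middle, and let go of them. Then tug the chest's handle to feel whether the lid is caught, and if it is, free it with a quarter turn of the round knob (a quarter turn always changes it from caught to free or back). Finish holding the lid by its handle, raised 45 degrees or more, so that the slab can be put in; leave the other things on the shelf where they are.

Things in the scene. Friction and masses are not known exactly. Their poses are not given: they have to be found in the camera images.
- slab: plywood pallet slab 165 x 165 mm, fixed, top 22 mm above its origin (under its centre). Carton centres of the finished layer, in its frame: (-25, -55) and (25, 55) mm, long sides along its x (two already lie there); (55, -25) and (-55, 25) mm, long sides along its y (the empty places, either carton in either). Neighbours are 5 mm apart; the middle hole, 65 mm square, has room for a finger
- laid_a: cardboard carton 105 x 45 x 45 mm (x, y, z), about 0.15 kg, origin under its centre, long side along its x; already lying on the slab at (-25, -55) mm
- laid_c: cardboard carton 105 x 45 x 45 mm (x, y, z), about 0.15 kg, origin under its centre, long side along its x; already lying on the slab at (25, 55) mm
- carton1: cardboard carton 105 x 45 x 45 mm (x, y, z), about 0.15 kg, origin under its centre, long side along its x; loose on the table
- carton2: cardboard carton 105 x 45 x 45 mm (x, y, z), about 0.15 kg, origin under its centre, long side along its x; loose on the table
- chest: blue sheet-metal stock chest, 220 x 280 x 115 mm (x, y, z) without the lid, fixed; origin under its centre, front to its -x, lid hinged along the top of its back (+x)
- pull (a point): middle of the handle, a steel bar 10 mm thick, 110 mm long along the chest's y, on two end stems 40 mm out from the lid's front edge, level with the lid; 121 mm above the table with the lid shut. It moves with the lid; gripped from above across the bar, the bar turns between the fingers as the lid rises
- lid_hinge (a point): middle of the lid's hinge line, 115 mm above the table, at the chest's back edge; the axis runs along the chest's y, and the handle goes round it at a radius of 264 mm
- lid (a joint): angle of the lid (rad): 0 shut, up to 1.2, grows as it opens; the lid weighs 0.6 kg (about 3 N at the handle) and falls shut when let go. While caught it gives only about 0.015 rad (4 mm at the handle) and then stops hard
- knob_top (a point): top centre of the round black knob, 36 mm across, standing 26 mm above the lid's top, axis square to the lid, 54 mm behind the lid's front edge. It clicks every quarter turn, turns either way with about 0.2 N m and works a two-ended bar under the lid: caught, free, caught, free as it goes round. Round and unmarked: nothing outside shows which
- gauge: round aluminium pressure gauge, dial 54 mm across, 21 mm high, with a 55 mm stem along its +y; origin under the dial centre, a bystander
- tin: black tin with a clip-on lid, 70 x 104 x 30 mm (x, y, z), origin under its centre, a bystander
- spanner: steel spanner 150 mm long along its x, lying flat, a bystander
- scraper: red plastic scraper 150 mm long along its x, blade 60 mm wide at +x, 12 mm high, a bystander
- oil: white oil bottle with a yellow label and red cap, 44 mm across, 120 mm tall, upright, a bystander
- cog: stack of three steel sprockets, 86 mm across, 18 mm high, a bystander
Mind the look-alikes: they are no part of the job. Leave any blue look-alike of the carton1 alone.

How it is judged (in metres and radians):
On the way, in this order (a step that is already met when the one before it is completed fails the run):
1. all four cartons lie flat in the pinwheel pattern on the slab and are let go ((((x of carton1 in the frame of slab between 0.045 and 0.065 m and y of carton1 in the frame of slab between -0.035 and -0.015 m and z of carton1 in the frame of slab between 0.018 and 0.027 m and angle between the x axis of carton1 and the y axis of slab, either way round below 0.14 rad and angle between carton1's own z axis and vertical below 0.06 rad) and (x of carton2 in the frame of slab between -0.065 and -0.045 m and y of carton2 in the frame of slab between 0.015 and 0.035 m and z of carton2 in the frame of slab between 0.018 and 0.027 m and angle between the x axis of carton2 and the y axis of slab, either way round below 0.14 rad and angle between carton2's own z axis and vertical below 0.06 rad)) or ((x of carton1 in the frame of slab between -0.065 and -0.045 m and y of carton1 in the frame of slab between 0.015 and 0.035 m and z of carton1 in the frame of slab between 0.018 and 0.027 m and angle between the x axis of carton1 and the y axis of slab, either way round below 0.14 rad and angle between carton1's own z axis and vertical below 0.06 rad) and (x of carton2 in the frame of slab between 0.045 and 0.065 m and y of carton2 in the frame of slab between -0.035 and -0.015 m and z of carton2 in the frame of slab between 0.018 and 0.027 m and angle between the x axis of carton2 and the y axis of slab, either way round below 0.14 rad and angle between carton2's own z axis and vertical below 0.06 rad))) and x of laid_a in the frame of slab between -0.035 and -0.015 m and y of laid_a in the frame of slab between -0.065 and -0.045 m and z of laid_a in the frame of slab between 0.018 and 0.027 m and angle between the x axis of each of laid_a, laid_c and the x axis of slab, either way round below 0.14 rad and angle between each of laid_a, laid_c's own z axis and vertical below 0.06 rad and x of laid_c in the frame of slab between 0.015 and 0.035 m and y of laid_c in the frame of slab between 0.045 and 0.065 m and z of laid_c in the frame of slab between 0.018 and 0.027 m and contact force between the fingers and carton1 below 0.1 N and contact force between the fingers and carton2 below 0.1 N and contact force between the fingers and laid_a below 0.1 N and contact force between the fingers and laid_c below 0.1 N), for 0.2 s.
2. the lid has been tugged up by its handle until it moved (the slack of the catch is enough) (value of joint lid above 0.007 rad and distance between the grasp point and pull below 0.07 m and contact force between the fingers and chest above 1 N), for 0.05 s.
At the end, for the whole second after the job is handed in: the lid stands 45 degrees or more open (over 0.78 rad) and still, held by its handle in the fingers (over 1 N, TCP within 70 mm of the bar's middle); the four cartons lie flat and let go on the slab, each within 10 mm (along each slab axis) and 8 degrees of its place in the pattern (all of step 1 and value of joint lid above 0.78 rad and velocity of joint lid between -0.05 and 0.05 rad/s and distance between the grasp point and pull below 0.07 m and contact force between the fingers and chest above 1 N); the arm keeps its last pose, push and grip.
It fails at once if one of the other things (gauge, tin, spanner, scraper, oil bottle, sprockets) is shifted more than 30 mm (distance of any of gauge, tin, spanner, scraper, oil, cog from where it was at the start of the episode above 0.03 m).
It also fails if it takes over 72 s, if anything falls off the work surface, if the arm or the gripper's body presses on something with over 40 N, if the wrist force passes 120 N, or if a joint passes its speed limit or range.

## Working session

There is one attempt and no reset: what is moved stays moved. The work goes in short steps, Python scripts to look and compute and a tool call to move; the robot and the scene stay as the last step left them, time stands still between calls to the robot, and variables do not carry over. Pictures are saved under pics/ and viewed, at most 10 in all, crops included, and the job is handed in when it is done.

```bash
ls; mkdir -p pics; python3 - <<'E'
from plant import monitor, eyes
import cv2
s=monitor.get_state(); print(s)
for n in ("top","scene"):
    c=eyes.camera(n); cv2.imwrite(f"pics/{n}0.png",c["img"])
    print(n,c["fovy"],c["cx"],c["cy"],c["position"],c["orientation"],[k for k in c])
    for q in ("slab","carton1","laid_a","chest","pull","knob_top","gauge","tin","spanner","scraper","oil","cog"):
        print(q,[( [round(float(v),3) for v in d["position"]],round(d["score"],2)) for d in eyes.spot_in(q,c)])
E
```

```text
pics
{'time_s': 0.0, 'joints': array([-7.76516322e+01,  2.18391584e+01,  7.43836825e+01, -5.50838116e-04,
        8.38578080e+01, -1.23360119e+01]), 'dq': array([ 0.03462095, -0.04753467,  0.05344015, -0.06685695, -0.08948485,
       -0.0818747 ]), 'joint_torque': array([-5.72783138e-04, -4.37928307e+01, -2.24557543e+01,  7.11983372e-02,
        3.52178758e-02, -1.05176875e-04]), 'tcp_pos': array([ 0.22962935, -0.49949321,  0.25686122]), 'tool_rot': array([[ 9.08621678e-01,  4.17620103e-01, -3.10357763e-04],
       [ 4.17620116e-01, -9.08620687e-01,  1.37298103e-03],
       [ 2.91386994e-04, -1.37713197e-03, -9.99999009e-01]]), 'contact_force': array([-0.21507924,  0.11478621,  0.3660308 ]), 'torque': array([-0.06539839, -0.0249306 ,  0.01739721]), 'grip_force': 0.0, 'grip_width': 0.9957006087639341}
top 43.496299498871075 302.65627252937867 229.4365762520579 [ 0.28373852 -0.05811715  1.64485126] [[ 0.02177321  0.99092593 -0.13263381]
 [-0.9997541   0.02213817  0.00127747]
 [ 0.00420215  0.13257338  0.99116429]] ['img', 'fovy', 'cx', 'cy', 'position', 'orientation', 'shot']
slab [([0
[... 933 characters left out ...]
 [([0.302, -0.491, 0.041], 0.92), ([0.404, -0.361, 0.045], 0.67), ([0.216, -0.333, 0.051], 0.66), ([0.615, -0.343, 0.045], 0.58), ([0.353, -0.171, 0.017], 0.38)]
laid_a [([0.538, -0.169, 0.065], 0.96), ([0.575, -0.06, 0.07], 0.58), ([0.371, -0.002, 0.031], 0.55)]
chest [([0.611, 0.263, 0.125], 0.84)]
pull [([0.585, 0.298, 0.131], 0.64)]
knob_top [([0.585, 0.295, 0.127], 0.85)]
gauge [([0.358, -0.166, 0.016], 0.76)]
tin [([0.372, -0.002, 0.029], 0.93), ([0.584, 0.293, 0.125], 0.25)]
spanner [([0.36, 0.155, 0.007], 0.58), ([0.613, -0.342, 0.047], 0.41)]
scraper [([0.567, -0.52, 0.006], 0.7)]
oil [([0.745, -0.29, 0.075], 0.97)]
cog [([0.759, -0.051, 0.017], 0.86), ([0.359, 0.152, 0.005], 0.36)]
```

View pics/top0.png

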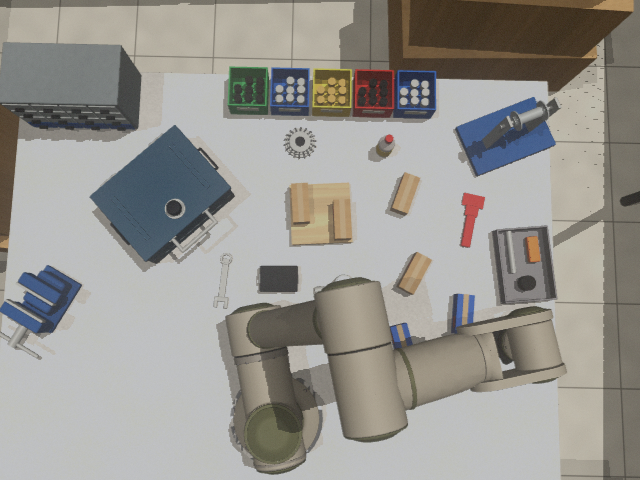

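View pics/scene0.png

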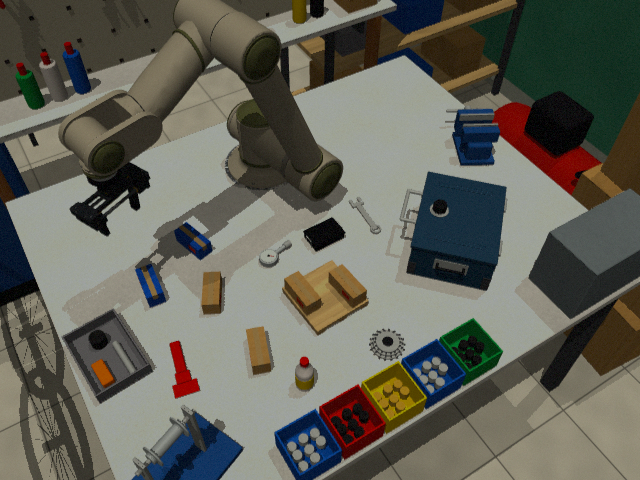

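```bash
cat > h.py <<'E'
import numpy as np, cv2
from scipy.optimize import minimize
from scipy.spatial.transform import Rotation as R
from plant import monitor, eyes
def proj(c,P):
    p=(np.asarray(P,float)-c["position"])@np.asarray(c["orientation"])
    f=240/np.tan(np.radians(c["fovy"])/2)
    return np.c_[c["cx"]+f*p[:,0]/-p[:,2], c["cy"]-f*p[:,1]/-p[:,2]]
def box(sx,sy,z0,z1,ox=0,oy=0):
    return np.array([[ox+a*sx/2,oy+b*sy/2,z] for a in(-1,1) for b in(-1,1) for z in(z0,z1)])
def place(P,x): # x,y,yaw(rad)
    c,s=np.cos(x[2]),np.sin(x[2]); return P@np.array([[c,s,0],[-s,c,0],[0,0,1]])+[x[0],x[1],0]
def sil(c,boxes,x,S=4):
    m=np.zeros((480*S,640*S),np.uint8)
    for b in boxes:
        h=cv2.convexHull(((proj(c,place(b,x))+.5)*S).astype(np.float32)).astype(np.int32); cv2.fillConvexPoly(m,h,255)
    return cv2.resize(m,(640,480),interpolation=cv2.INTER_AREA)/255.
def comp(mask,px):
    n,l=cv2.connectedComponents(mask.astype(np.uint8)); 
    k=l[int(px[1]),int(px[0])]; return (l==k)&(k>0)
def fit(views,boxes,x0):
    def cost(x):
        return sum(np.abs(sil(c,boxes,x)-m).sum()/m.sum() for c,m in views)
    best=None
    for dy in (0,.15,-.15):
        X=np.array(x0)+[0,0,dy]
        r=minimize(cost,X,method="Nelder-Mead",options=dict(initial_simplex=X+np.array([[0,0,0],[.01,0,0],[0,.01,0],[0,0,.1]]),xatol=1e-4,fatol=1e-4))
        if best is None or r.fun<best.fun: best=r
    return best.x,best.fun
def wood(img):
    h=cv2.cvtColor(img,cv2.COLOR_BGR2HSV); return cv2.inRange(h,(5,55,60),(25,190,255))>0
E
python3 - <<'E'
from h import *
T=eyes.camera("top");S=eyes.camera("scene")
cart=[box(.105,.045,0,.045)]
slab=[box(.165,.165,0,.022),box(.105,.045,.022,.067,-.025,-.055),box(.105,.045,.022,.067,.025,.055)]
vis=[]
for name,bx,x0 in (("A",cart,(.603,-.336,-.25)),("B",cart,(.393,-.357,-.5)),("slab",slab,(.548,-.108,0))):
    z=.045 if name!="slab" else .02
    ms=[]
    for c in (T,S):
        p=proj(c,[[x0[0]+(.0 if name!="slab" else -.05),x0[1],z]])[0]; m=comp(wood(c["img"]),p); ms.append((c,m))
    print(name,[(m.sum(),sil(c,bx,x0).sum()) for c,m in ms])
    for v in (ms,ms[:1],ms[1:]):
        x,f=fit(v,bx,x0); print(name,np.round(x[:2],4),round(np.degrees(x[2]),1),round(f,3))
# chest
chb=lambda c:(lambda h:cv2.inRange(h,(95,80,20),(120,255,160))>0)(cv2.cvtColor(c["img"],cv2.COLOR_BGR2HSV))
ms=[]
for c in (T,S):
    m=cv2.morphologyEx(chb(c).astype(np.uint8),cv2.MORPH_CLOSE,np.ones((3,3)))
    p=proj(c,[[.62,.32,.127]])[0]; m=comp(m,p).astype(np.uint8)
    m=cv2.drawContours(np.zeros_like(m),cv2.findContours(m,0,2)[0],-1,1,-1); ms.append((c,m>0))
ch=[box(.22,.28,0,.115),box(.228,.288,.115,.127)]
for v in (ms,ms[:1],ms[1:]):
    for y0 in (-.6,):
        x,f=fit(v,ch,(.6,.3,y0)); print("chest",np.round(x[:2],4),np.degrees(x[2]),f, "pull",place(np.array([[-.154,0,.121],[-.06,0,.153]]),x))
E
```

```text
A [(np.int64(659), np.float64(762.5843137254901)), (np.int64(885), np.float64(900.2039215686275))]
A [ 0.6062 -0.3372] -19.7 0.2
A [ 0.6079 -0.3391] -19.4 0.134
A [ 0.6064 -0.3366] -19.2 0.043
B [(np.int64(724), np.float64(788.8980392156863)), (np.int64(763), np.float64(827.6117647058824))]
B [ 0.3891 -0.3622] -27.2 0.199
B [ 0.3896 -0.3627] -28.0 0.086
B [ 0.3889 -0.3619] -26.9 0.109
slab [(np.int64(3605), np.float64(3712.5999999999995)), (np.int64(3627), np.float64(3938.972549019608))]
slab [ 0.5479 -0.107 ] 3.6 0.13
slab [ 0.5477 -0.1072] 3.7 0.03
slab [ 0.5474 -0.1059] 3.8 0.093
chest [0.5715 0.3135] -61.92404051275695 0.9440893879001531 pull [[0.49903633 0.44937901 0.121     ]
 [0.54327665 0.36644051 0.153     ]]
chest [0.5941 0.2988] 24.627555194306094 0.5739071735800396 pull [[0.45410928 0.23466931 0.121     ]
 [0.53955865 0.2738408  0.153     ]]
chest [0.5586 0.322 ] -44.813777090849314 0.35627595273595947 pull [[0.4493934  0.43058111 0.121     ]
 [0.51607712 0.36432946 0.153     ]]
```

```bash
python3 - <<'E'
from h import *
T=eyes.camera("top");S=eyes.camera("scene")
chb=lambda c:(lambda h:cv2.inRange(h,(95,80,15),(125,255,200))>0)(cv2.cvtColor(c["img"],cv2.COLOR_BGR2HSV))
ms=[]
for c,p in ((T,(160,170)),(S,(465,215))):
    m=cv2.morphologyEx(chb(c).astype(np.uint8),cv2.MORPH_CLOSE,np.ones((3,3)))
    m=comp(m,p).astype(np.uint8)
    m=cv2.drawContours(np.zeros_like(m),cv2.findContours(m,0,2)[0],-1,1,-1); ms.append((c,m>0)); print(m.sum())
ch=[box(.22,.28,0,.115),box(.224,.284,.115,.127)]
for v in (ms,ms[:1],ms[1:]):
    x,f=fit(v,ch,(.6,.3,.7)); print("chest",np.round(x[:2],4),np.degrees(x[2]),f, "pull",place(np.array([[-.154,0,.121],[-.06,0,.153]]),x))
    if len(v)==2: X=x
def draw(c,boxes,x,img):
    for b in boxes: cv2.polylines(img,[cv2.convexHull(proj(c,place(b,x)).astype(np.float32)).astype(np.int32)],1,(0,255,0))
a=T["img"].copy(); 
for pt in place(np.array([[-.154,0,.121],[-.06,0,.153],[-.154,.055,.121],[-.154,-.055,.121]]),X): cv2.circle(a,tuple(proj(T,[pt])[0].astype(int)),1,(0,0,255),-1)
draw(T,ch[1:],X,a)
b=S["img"].copy(); draw(S,ch,X,b)
cart=[box(.105,.045,0,.045)]
for x,y,w in ((.6065,-.3372,-19.4),(.3892,-.3623,-27.4)): draw(S,cart,(x,y,np.radians(w)),b)
k=lambda i,x,y:cv2.resize(i[y:y+150,x:x+200],(800,600)[:2])
o=np.vstack([np.hstack([cv2.resize(a[120:270,80:280],(400,300)),cv2.resize(b[160:310,370:570],(400,300))]),cv2.resize(b[230:380,130:330],(400,300)).repeat(1,axis=1).__class__ and np.hstack([cv2.resize(b[230:380,130:330],(400,300)),np.zeros((300,400,3),np.uint8)])])
cv2.imwrite("pics/c1.png",o)
E
```

```text
6711
8561
chest [0.5767 0.3105] 43.28309077628242 0.6146679656996857 pull [[0.46456087 0.20490143 0.121     ]
 [0.53299053 0.26934816 0.153     ]]
chest [0.5952 0.3066] 29.016524328204863 0.5633677222938049 pull [[0.46054903 0.23194404 0.121     ]
 [0.54275013 0.27753985 0.153     ]]
chest [0.5763 0.3113] 43.293906114990264 0.0375414270368818 pull [[0.46420141 0.20572123 0.121     ]
 [0.5326189  0.27018088 0.153     ]]
```

View pics/c1.png

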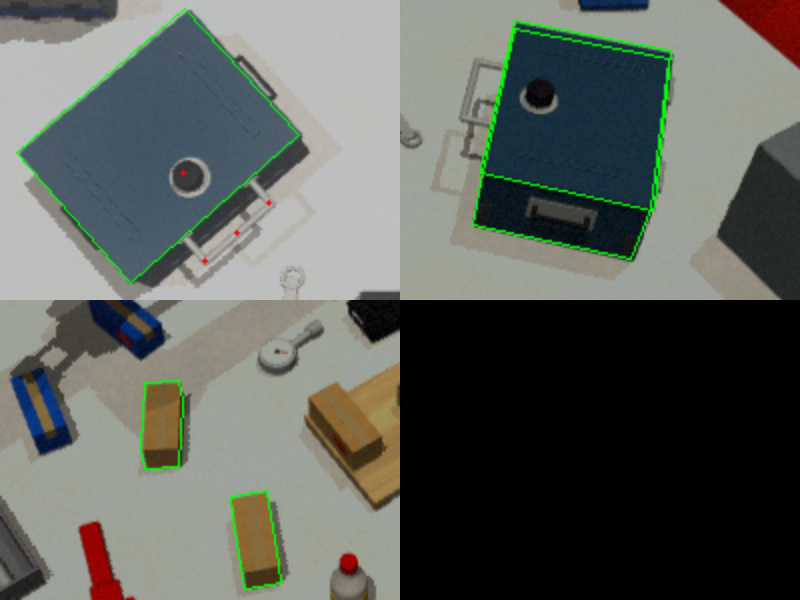

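The brown cartons are the ones wanted: top view (405,194) = A and (414,272) = B. The look-alikes are the blue ones at (463,310) and (401,335), and the laid ones are on the slab at (300,203) and (342,219). The crop shows plain cardboard inside both fitted outlines, and the chest and handle fit well too. The chest's front points to −x, −y, with its yaw at about 43°.

```bash
cat >> h.py <<'E'
SL=(.5477,-.1068,np.radians(3.7))
def to(p,ang,label=""):
    """delta in current tool axes to reach pos p, pointing down, tool y at ang deg"""
    s=monitor.get_state(); M=np.array(s["tool_rot"]); a=np.radians(ang)
    y=np.array([np.cos(a),np.sin(a),0]); z=np.array([0,0,-1.]); N=np.c_[np.cross(y,z),y,z]
    rv=R.from_matrix(M.T@N).as_rotvec(degrees=True)
    print(label,"rot",np.round(rv,2),"d",np.round(M.T@(np.array(p)-s["tcp_pos"]),4),"|",np.round(s["tcp_pos"],4),"j",np.round(s["joints"],0))
E
python3 - <<'E'
from h import *
u=np.array([np.cos(np.radians(160.6)),np.sin(np.radians(160.6))])*.02
to([.6065+u[0],-.3372+u[1],.13],70.6,"A above")
for p in ([.057,-.007,.05],[-.057,.007,.05]): print(place(np.array([p]),SL))
E
```

```text
A above rot [  -0.      0.   -135.92] d [ 0.3959 -0.0042  0.1274] | [ 0.2297 -0.4997  0.2575] j [-78.  22.  74.  -0.  84. -12.]
[[ 0.60503292 -0.11010707  0.05      ]]
[[ 0.49036708 -0.10349293  0.05      ]]
```

Units first: shifts go in units of 5 mm and turns go in units of 10 degrees. So 0.3 m is 60, 0.24 m is 48, -50 degrees is -5.

Call:
jog_arm(increments=[{"rotvec": [0, 0, -1], "d": [12, 0, 0], "aperture": 1}, {"rotvec": [0, 0, -2], "d": [24, 0, 0], "aperture": 1}, {"rotvec": [0, 0, -3], "d": [36, 0, 0], "aperture": 1}, {"rotvec": [0, 0, -4], "d": [48, 0, 2], "aperture": 1}, {"rotvec": [0, 0, -5], "d": [60, 0, 6], "aperture": 1}], grip_n=30)

```text
time_s: 2.12
tcp_pos: [0.5035, -0.3739, 0.2281]
tool_rot: [[0.259, 0.966, 0.001], [0.966, -0.259, -0.002], [-0.001, 0.002, -1.0]]
contact_force: [0.2, -0.9, 0.3]
grip_width: 1.0
grip_force: 0.0
```

```bash
python3 - <<'E'
from h import *
to([.5877,-.3306,.13],70.6,"A above")
E
```

```text
A above rot [ 3.000e-02  1.300e-01 -8.559e+01] d [0.0638 0.0699 0.0982] | [ 0.5035 -0.3739  0.2281] j [-47.  31.  64.  -0.  85. -32.]
```

To row units: 0.098 m is 19.6, 0.08 m is 16, -53 degrees is -5.3.

Call:
jog_arm(increments=[{"rotvec": [0, 0, -1.05], "d": [4, 4, 4], "aperture": 1}, {"rotvec": [0, 0, -2.1], "d": [8, 8, 8], "aperture": 1}, {"rotvec": [0, 0, -3.2], "d": [12, 12, 12], "aperture": 1}, {"rotvec": [0, 0, -4.2], "d": [12.8, 14, 16], "aperture": 1}, {"rotvec": [0, 0, -5.3], "d": [12.8, 14, 19.6], "aperture": 1}])

```text
time_s: 2.75
tcp_pos: [0.5867, -0.331, 0.1286]
tool_rot: [[-0.613, 0.79, -0.0], [0.79, 0.613, 0.0], [0.0, -0.0, -1.0]]
contact_force: [0.3, -0.8, -1.2]
grip_width: 0.998
grip_force: 0.0
```

```bash
python3 - <<'E'
from h import *
to([.5877,-.3306,.13],70.6,"A above")
E
```

```text
A above rot [ 1.000e-02 -2.000e-02 -3.276e+01] d [-0.0003  0.001  -0.0014] | [ 0.5867 -0.331   0.1286] j [-39.  40.  63.   0.  77. -77.]
```

Call:
jog_arm(increments=[{"rotvec": [0, 0, -1.07], "d": [0, 0.2, 0], "aperture": 1}, {"rotvec": [0, 0, -2.1], "d": [0, 0.2, 0], "aperture": 1}, {"rotvec": [0, 0, -3.276], "d": [0, 0.2, 6], "aperture": 1}, {"rotvec": [0, 0, -3.276], "d": [0, 0.2, 13], "aperture": 1}, {"rotvec": [0, 0, -3.276], "d": [0, 0.2, 19.8], "aperture": 1}])

```text
time_s: 3.38
tcp_pos: [0.5868, -0.3309, 0.0296]
tool_rot: [[-0.941, 0.339, 0.0], [0.339, 0.941, -0.0], [-0.0, -0.0, -1.0]]
contact_force: [-0.4, 0.0, -0.5]
grip_width: 0.998
grip_force: 0.0
```

Call:
jog_arm(increments=[{"d": [0, 0, 0.6], "aperture": 1}, {"d": [0, 0, 0.6], "aperture": 0.3}, {"d": [0, 0, 0.6], "aperture": 0.3}, {"d": [0, 0, 0.6], "aperture": 0.3}, {"d": [0, 0, 0.6], "aperture": 0.3}], grip_n=25)

```text
time_s: 4.0
tcp_pos: [0.587, -0.331, 0.0283]
tool_rot: [[-0.941, 0.339, 0.001], [0.339, 0.941, -0.001], [-0.001, -0.0, -1.0]]
contact_force: [-0.3, 0.3, -0.1]
grip_width: 0.569
grip_force: 0.0
```

Call:
jog_arm(increments=[{"aperture": 0.3}, {"aperture": 0.3}, {"d": [0, 0, -6], "aperture": 0.3}, {"d": [0, 0, -16], "aperture": 0.3}, {"d": [0, 0, -24], "aperture": 0.3}], grip_n=25)

```text
time_s: 4.62
tcp_pos: [0.5868, -0.3309, 0.1491]
tool_rot: [[-0.941, 0.339, 0.0], [0.339, 0.941, -0.0], [-0.0, -0.0, -1.0]]
contact_force: [1.2, -0.2, -2.4]
grip_width: 0.51
grip_force: 24.9
```

```bash
python3 - <<'E'
from h import *
to([.605,-.1101,.15],3.7,"P1 above")
E
```

```text
P1 above rot [-0.000e+00  1.000e-02  6.648e+01] d [ 0.0577  0.2139 -0.0009] | [ 0.5868 -0.3309  0.1491] j [ -39.   39.   62.   -0.   79. -110.]
```

To row units: 0.2139 m is 42.78, 0.17 m is 34, 53 degrees is 5.3.

Call:
jog_arm(increments=[{"rotvec": [0, 0, 1.05], "d": [2.4, 8.6, 0], "aperture": 0.3}, {"rotvec": [0, 0, 2.1], "d": [4.8, 17.2, 0], "aperture": 0.3}, {"rotvec": [0, 0, 3.1], "d": [7.2, 25.8, 0], "aperture": 0.3}, {"rotvec": [0, 0, 4.2], "d": [9.6, 34, 0], "aperture": 0.3}, {"rotvec": [0, 0, 5.3], "d": [11.54, 42.78, 0], "aperture": 0.3}])

```text
time_s: 5.25
tcp_pos: [0.6048, -0.1088, 0.1473]
tool_rot: [[-0.298, 0.955, -0.001], [0.955, 0.298, 0.0], [0.0, -0.001, -1.0]]
contact_force: [0.3, -0.7, -2.1]
grip_width: 0.509
grip_force: 24.9
```

Call:
jog_arm(increments=[{"rotvec": [0, 0, 0.6], "aperture": 0.3}, {"rotvec": [0, 0, 1.35], "aperture": 0.3}, {"rotvec": [0, 0, 1.35], "aperture": 0.3}])

```text
time_s: 5.62
tcp_pos: [0.6049, -0.11, 0.1473]
tool_rot: [[-0.075, 0.997, -0.001], [0.997, 0.075, 0.0], [0.0, -0.001, -1.0]]
contact_force: [0.1, 0.2, -2.0]
grip_width: 0.506
grip_force: 24.9
```

```bash
python3 - <<'E'
from h import *
to([.605,-.1101,.05],3.7,"P1")
# carton in hand: check in both views
for n in ("top","scene"):
    c=eyes.camera(n); b=c["img"].copy()
    pts=place(box(.105,.045,.123,.168,.057,-.027),SL)
    cv2.polylines(b,[cv2.convexHull(proj(c,pts).astype(np.float32)).astype(np.int32)],1,(0,255,0))
    p=proj(c,[[.6,-.13,.14]])[0].astype(int); cv2.imwrite(f"pics/p1{n}.png",cv2.resize(b[p[1]-75:p[1]+75,p[0]-65:p[0]+65],None,fx=3,fy=3))
a=cv2.imread("pics/p1top.png");b=cv2.imread("pics/p1scene.png");cv2.imwrite("pics/p1.png",np.hstack([a,b]))
E
```

```text
P1 rot [-0.04 -0.02  0.58] d [-0.0002  0.0002  0.0973] | [ 0.6049 -0.11    0.1473] j [-21.  34.  73.  -0.  73. -26.]
```

View pics/p1.png

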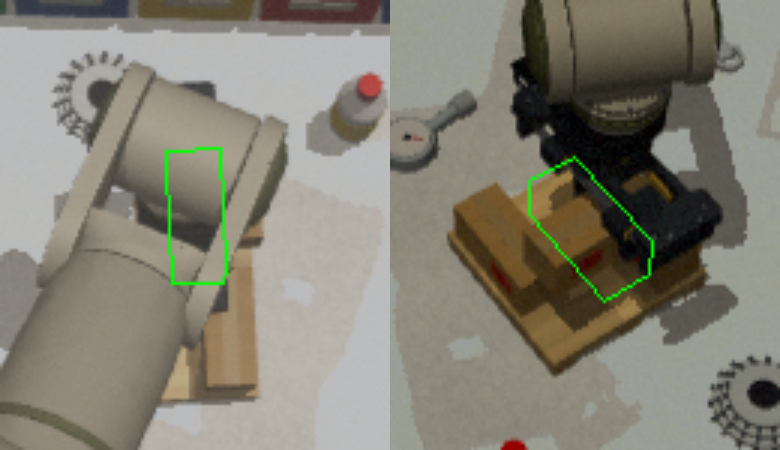

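The carton hangs level between the fingers, long side along the slab's y. My overlay was drawn the wrong way round, so ignore it. Lowering now.

To row units: 0.096 m is 19.2, 0.09 m is 18, 0.5 degrees is 0.05.

Call:
jog_arm(increments=[{"rotvec": [0, 0, 0.05], "d": [0, 0, 6], "aperture": 0.3}, {"rotvec": [0, 0, 0.05], "d": [0, 0, 12], "aperture": 0.3}, {"rotvec": [0, 0, 0.05], "d": [0, 0, 16], "aperture": 0.3}, {"rotvec": [0, 0, 0.05], "d": [0, 0, 18], "aperture": 0.3}, {"rotvec": [0, 0, 0.05], "d": [0, 0, 19.2], "aperture": 0.3}])

```text
time_s: 6.35
tcp_pos: [0.6052, -0.1103, 0.0516]
tool_rot: [[-0.065, 0.998, 0.0], [0.998, 0.065, -0.0], [-0.0, 0.0, -1.0]]
contact_force: [0.8, 0.3, -1.1]
grip_width: 0.508
grip_force: 24.9
```

Call:
jog_arm(increments=[{"d": [0, 0, 0.4], "aperture": 0.3}, {"d": [0, 0, 0.4], "aperture": 0.3}])

```text
time_s: 6.6
tcp_pos: [0.6053, -0.1102, 0.0503]
tool_rot: [[-0.065, 0.998, 0.001], [0.998, 0.065, -0.0], [-0.0, 0.001, -1.0]]
contact_force: [-1.1, -0.6, -2.3]
grip_width: 0.509
grip_force: 24.9
```

Call:
jog_arm(increments=[{"d": [0, 0, 0.2], "aperture": 0.3}, {"d": [0, 0, 0.3], "aperture": 0.8}, {"d": [0, 0, 0.3], "aperture": 0.8}, {"d": [0, 0, 0.3], "aperture": 0.8}, {"d": [0, 0, 0.3], "aperture": 0.8}])

```text
time_s: 7.22
tcp_pos: [0.6051, -0.1101, 0.0481]
tool_rot: [[-0.065, 0.998, -0.0], [0.998, 0.065, 0.0], [0.0, -0.0, -1.0]]
contact_force: [-0.2, 0.3, -0.7]
grip_width: 0.802
grip_force: 0.0
```

Call:
jog_arm(increments=[{"aperture": 0.8}, {"d": [0, 0, -8], "aperture": 0.8}, {"d": [0, 0, -16], "aperture": 0.8}, {"d": [0, 0, -24], "aperture": 0.8}])

```text
time_s: 7.72
tcp_pos: [0.6049, -0.1101, 0.1694]
tool_rot: [[-0.064, 0.998, -0.0], [0.998, 0.064, 0.0], [0.0, -0.0, -1.0]]
contact_force: [-0.1, -0.7, 0.2]
grip_width: 0.798
grip_force: 0.0
```

```bash
python3 - <<'E'
from h import *
a=np.radians(152.6); u=np.array([np.cos(a),np.sin(a)])*.02
to([.3892-u[0],-.3623-u[1],.13],62.6,"B above")
E
```

```text
B above rot [-1.00e-02 -1.00e-02 -5.89e+01] d [-0.2481 -0.2144  0.0394] | [ 0.6049 -0.1101  0.1694] j [-21.  32.  71.   0.  76. -25.]
```

Call:
jog_arm(increments=[{"rotvec": [0, 0, -1], "d": [-9, -8, 0], "aperture": 1}, {"rotvec": [0, 0, -2], "d": [-18, -16, 0], "aperture": 1}, {"rotvec": [0, 0, -3], "d": [-27, -24, 0], "aperture": 1}, {"rotvec": [0, 0, -4], "d": [-36, -32, 0], "aperture": 1}, {"rotvec": [0, 0, -5], "d": [-43, -38, 0], "aperture": 1}])

```text
time_s: 8.35
tcp_pos: [0.4288, -0.3373, 0.1683]
tool_rot: [[-0.805, 0.593, 0.0], [0.593, 0.805, -0.0], [-0.0, -0.0, -1.0]]
contact_force: [0.9, -0.0, 0.0]
grip_width: 1.0
grip_force: 0.0
```

```bash
python3 - <<'E'
from h import *
to([.407,-.3715,.13],62.6,"B above")
c=eyes.camera("scene")
for b in ("top","scene"):
    c=eyes.camera(b)
    print([np.round(d["position"],3) for d in eyes.spot_in("carton1",c)])
    if b=="scene": cv2.imwrite("pics/s2.png",c["img"])
E
```

```text
B above rot [-0.01  0.01 -9.  ] d [-0.0027 -0.0405  0.0383] | [ 0.4288 -0.3373  0.1683] j [ -51.   26.   83.   -0.   71. -104.]
[array([ 0.203, -0.327,  0.045]), array([ 0.603, -0.129,  0.069]), array([ 0.282, -0.482,  0.044])]
[array([ 0.613, -0.142,  0.066]), array([ 0.404, -0.363,  0.045]), array([ 0.3  , -0.492,  0.042]), array([ 0.168, -0.331,  0.049])]
```

Call:
jog_arm(increments=[{"rotvec": [0, 0, -0.9], "d": [-0.54, -8.1, 2], "aperture": 1}, {"rotvec": [0, 0, -0.9], "d": [-0.54, -8.1, 10], "aperture": 1}, {"rotvec": [0, 0, -0.9], "d": [-0.54, -8.1, 20], "aperture": 1}, {"rotvec": [0, 0, -0.9], "d": [-0.54, -8.1, 27.6], "aperture": 1}, {"rotvec": [0, 0, -0.9], "d": [-0.54, -8.1, 28.2], "aperture": 1}])

```text
time_s: 9.22
tcp_pos: [0.4085, -0.3679, 0.0254]
tool_rot: [[-0.886, 0.464, -0.003], [0.464, 0.886, 0.004], [0.004, 0.002, -1.0]]
contact_force: [0.1, -0.3, -0.2]
grip_width: 0.998
grip_force: 0.0
```

Call:
jog_arm(increments=[{"aperture": 0.3}, {"aperture": 0.3}, {"aperture": 0.3}, {"aperture": 0.3}, {"aperture": 0.3}], grip_n=25)

```text
time_s: 9.85
tcp_pos: [0.4083, -0.37, 0.0275]
tool_rot: [[-0.885, 0.465, 0.0], [0.465, 0.885, -0.0], [-0.001, -0.0, -1.0]]
contact_force: [-0.2, 1.2, 4.0]
grip_width: 0.508
grip_force: 25.0
```

Call:
jog_arm(increments=[{"aperture": 0.3}, {"d": [0, 0, -6], "aperture": 0.3}, {"d": [0, 0, -14], "aperture": 0.3}, {"d": [0, 0, -24], "aperture": 0.3}])

```text
time_s: 10.35
tcp_pos: [0.4078, -0.3694, 0.1474]
tool_rot: [[-0.885, 0.465, -0.002], [0.465, 0.885, 0.002], [0.003, 0.001, -1.0]]
contact_force: [0.7, -0.5, -1.9]
grip_width: 0.51
grip_force: 25.0
```

```bash
python3 - <<'E'
from h import *
to([.4904,-.1035,.15],3.7,"P2 above")
T=eyes.camera("top");S=eyes.camera("scene")
b=[box(.165,.165,0,.022),box(.105,.045,.022,.067,-.025,-.055),box(.105,.045,.022,.067,.025,.055),box(.045,.105,.022,.067,.057,-.027)]
for c in (T,S):
  p=proj(c,place(np.array([[-.06,0,.022]]),SL))[0]; m=comp(wood(c["img"]),p); print(m.sum(),sil(c,b,SL).sum(),np.abs(sil(c,b,SL)-m).sum())
  def cost(x): return np.abs(sil(c,b[:3]+[place(box(.105,.045,.022,.067),x)],SL)-m).sum()
  X=np.array([.057,-.027,1.571]); r=minimize(cost,X,method="Nelder-Mead",options=dict(initial_simplex=X+np.array([[0,0,0],[.006,0,0],[0,.006,0],[0,0,.08]]))); print(r.x,r.fun)
E
```

```text
P2 above rot [-0.   -0.17 58.59] d [ 0.0505  0.2738 -0.0021] | [ 0.4078 -0.3694  0.1474] j [ -55.   28.   84.    0.   68. -117.]
3567 3811.7960784313723 269.42352941176466
[ 0.05630686 -0.02716005  1.59230981] 262.17647058823525
3634 3958.482352941176 348.14509803921567
[ 0.057 -0.027  1.571] 348.14509803921567
```

To row units: 0.2738 m is 54.76, 0.22 m is 44, 50 degrees is 5.

Call:
jog_arm(increments=[{"rotvec": [0, 0, 1], "d": [2, 11, 0], "aperture": 0.3}, {"rotvec": [0, 0, 2], "d": [4, 22, 0], "aperture": 0.3}, {"rotvec": [0, 0, 3], "d": [6, 33, 0], "aperture": 0.3}, {"rotvec": [0, 0, 4], "d": [8, 44, 0], "aperture": 0.3}, {"rotvec": [0, 0, 5], "d": [10.1, 54.76, 0], "aperture": 0.3}])

```text
time_s: 11.08
tcp_pos: [0.4897, -0.1062, 0.1461]
tool_rot: [[-0.22, 0.975, -0.002], [0.975, 0.22, 0.001], [0.001, -0.001, -1.0]]
contact_force: [0.2, -0.5, -2.8]
grip_width: 0.511
grip_force: 25.0
```

```bash
python3 - <<'E'
from h import *
to([.4904,-.1035,.05],3.7,"P2 above")
E
```

```text
P2 above rot [-0.08 -0.06  9.04] d [0.0024 0.0014 0.0961] | [ 0.4897 -0.1062  0.1461] j [-26.  24.  92.   0.  64. -39.]
```

To row units: 0.05 m is 10, 0.03 m is 6, 9 degrees is 0.9.

Call:
jog_arm(increments=[{"rotvec": [0, 0, 0.9], "d": [0.4, 0.2, 0], "aperture": 0.3}, {"rotvec": [0, 0, 0.9], "d": [0.4, 0.2, 6], "aperture": 0.3}, {"rotvec": [0, 0, 0.9], "d": [0.4, 0.2, 10], "aperture": 0.3}, {"rotvec": [0, 0, 0.9], "d": [0.4, 0.2, 10], "aperture": 0.3}])

```text
time_s: 11.58
tcp_pos: [0.4893, -0.1054, 0.0953]
tool_rot: [[-0.071, 0.997, -0.004], [0.997, 0.071, 0.002], [0.002, -0.004, -1.0]]
contact_force: [-0.2, -0.3, -1.0]
grip_width: 0.506
grip_force: 25.0
```

```bash
python3 - <<'E'
from h import *
to([.4904,-.1035,.0495],3.7,"P2")
E
```

```text
P2 rot [-0.23 -0.13  0.36] d [0.0017 0.0014 0.0458] | [ 0.4893 -0.1054  0.0953] j [-26.  28.  95.  -0.  57. -30.]
```

To row units: 0.046 m is 9.2, 0.043 m is 8.6.

Call:
jog_arm(increments=[{"d": [0.3, 0.2, 2], "aperture": 0.3}, {"d": [0.3, 0.2, 5], "aperture": 0.3}, {"d": [0.3, 0.2, 7.4], "aperture": 0.3}, {"d": [0.3, 0.2, 8.6], "aperture": 0.3}, {"d": [0.3, 0.2, 9.2], "aperture": 0.3}])

```text
time_s: 12.2
tcp_pos: [0.4913, -0.1044, 0.051]
tool_rot: [[-0.071, 0.997, 0.0], [0.997, 0.071, 0.0], [0.0, 0.0, -1.0]]
contact_force: [-0.9, 0.0, -1.3]
grip_width: 0.508
grip_force: 25.0
```

Call:
jog_arm(increments=[{"d": [0, 0, 0.2], "aperture": 0.3}, {"d": [0, 0, 0.2], "aperture": 0.3}])

```text
time_s: 12.45
tcp_pos: [0.4913, -0.1044, 0.0504]
tool_rot: [[-0.071, 0.997, 0.0], [0.997, 0.071, -0.0], [-0.0, 0.0, -1.0]]
contact_force: [1.1, 0.5, -2.8]
grip_width: 0.509
grip_force: 25.0
```

Call:
jog_arm(increments=[{"d": [0, 0, 0.3], "aperture": 0.3}, {"d": [0, 0, 0.3], "aperture": 0.8}, {"d": [0, 0, 0.3], "aperture": 0.8}, {"d": [0, 0, 0.3], "aperture": 0.8}, {"d": [0, 0, 0.3], "aperture": 0.8}])

```text
time_s: 13.08
tcp_pos: [0.4912, -0.1044, 0.0487]
tool_rot: [[-0.071, 0.997, -0.0], [0.997, 0.071, 0.0], [0.0, -0.0, -1.0]]
contact_force: [1.2, 0.8, 0.1]
grip_width: 0.797
grip_force: 0.0
```

Call:
jog_arm(increments=[{"aperture": 0.8}, {"d": [0, 0, -8], "aperture": 0.8}, {"d": [0, 0, -18], "aperture": 0.8}, {"d": [0, 0, -28], "aperture": 0.8}, {"d": [0, 0, -40], "aperture": 0.8}])

```text
time_s: 13.7
tcp_pos: [0.4907, -0.1041, 0.25]
tool_rot: [[-0.071, 0.997, -0.001], [0.997, 0.071, 0.001], [0.001, -0.001, -1.0]]
contact_force: [0.9, -0.6, 0.1]
grip_width: 0.8
grip_force: 0.0
```

```bash
python3 - <<'E'
from h import *
s=np.radians(43.3); C=(.5763,.3113,s)
print(place(np.array([[-.154,0,.121],[-.06,0,.153]]),C))
to([.464,.2055,.25],43.3,"pull"); to([.464,.2055,.25],43.3-180,"pull2")
E
```

```text
[[0.464223   0.20568397 0.121     ]
 [0.53263363 0.2701509  0.153     ]]
pull rot [ -0.05  -0.06 -39.24] d [ 3.107e-01 -4.700e-03  3.000e-04] | [ 0.4907 -0.1041  0.25  ] j [-26.  17.  83.  -0.  80. -30.]
pull2 rot [-8.0000e-02  7.0000e-02  1.4076e+02] d [ 3.107e-01 -4.700e-03  3.000e-04] | [ 0.4907 -0.1041  0.25  ] j [-26.  17.  83.  -0.  80. -30.]
```

Call:
jog_arm(increments=[{"rotvec": [0, 0, -0.8], "d": [12.5, 0, 0], "aperture": 0.6}, {"rotvec": [0, 0, -1.6], "d": [25, 0, 0], "aperture": 0.6}, {"rotvec": [0, 0, -2.4], "d": [37.4, 0, 0], "aperture": 0.6}, {"rotvec": [0, 0, -3.2], "d": [50, -1, 0], "aperture": 0.6}, {"rotvec": [0, 0, -3.9], "d": [62.14, -0.94, 0], "aperture": 0.6}])

```text
time_s: 14.32
tcp_pos: [0.4638, 0.2072, 0.2488]
tool_rot: [[-0.686, 0.728, 0.0], [0.728, 0.686, 0.0], [-0.0, 0.0, -1.0]]
contact_force: [1.3, -1.1, -0.1]
grip_width: 0.598
grip_force: 0.0
```

Call:
jog_arm(increments=[{"aperture": 0.6}, {"aperture": 0.6}])

```text
time_s: 14.58
tcp_pos: [0.4644, 0.205, 0.2486]
tool_rot: [[-0.683, 0.731, -0.0], [0.731, 0.683, -0.0], [-0.0, -0.0, -1.0]]
contact_force: [1.5, -0.3, -0.6]
grip_width: 0.603
grip_force: 0.0
```

```bash
python3 - <<'E'
from h import *
s=monitor.get_state(); M=np.array(s["tool_rot"]); t=s["tcp_pos"]
c=eyes.camera("wrist"); H=np.array(c["hand_eye"]); f=240/np.tan(np.radians(c["fovy"])/2); print(c["fovy"],c["cx"],c["cy"],np.round(H,3))
def wp(P):
    p=(np.atleast_2d(P)-t)@M; q=(p-H[:3,3])@H[:3,:3]; x,y,z=q[:,0],-q[:,1],-q[:,2]
    r=np.hypot(x,y); th=np.arctan2(r,z); return np.c_[c["cx"]+f*th*x/r,c["cy"]+f*th*y/r]
C=(.5763,.3113,np.radians(43.3)); img=c["img"].copy()
L=np.array([[-.154,-.055,.126],[-.154,.055,.126]]); kn=np.array([[-.06+.018*np.cos(a),.018*np.sin(a),.153] for a in np.linspace(0,6.28,13)])
ed=np.c_[np.full(21,-.114),np.linspace(-.14,.14,21),np.full(21,.127)]
for P,col in ((L,(0,0,255)),(kn,(0,255,0)),(ed,(255,0,255))): cv2.polylines(img,[wp(place(P,C)).astype(np.int32)],0,col)
cv2.imwrite("pics/w1.png",img)
T=eyes.camera("top");S=eyes.camera("scene")
b=[box(.165,.165,0,.022),box(.105,.045,.022,.067,-.025,-.055),box(.105,.045,.022,.067,.025,.055),box(.045,.105,.022,.067,.057,-.027)]
for cc,bb in ((T,None),(S,None)):
  p=proj(cc,place(np.array([[-.055,.025,.067]]),SL))[0]; m=comp(wood(cc["img"]),p)
  def cost(x): return np.abs(sil(cc,b+[place(box(.105,.045,.022,.067),x)],SL)-m).sum()
  X=np.array([-.057,.027,1.571]); r=minimize(cost,X,method="Nelder-Mead",options=dict(initial_simplex=X+np.array([[0,0,0],[.006,0,0],[0,.006,0],[0,0,.08]]))); print(m.sum(),r.x,r.fun)
o=S["img"][230:350,260:420]; cv2.imwrite("pics/s3.png",cv2.resize(o,(640,480)))
E
```

```text
65.70646984690485 318.6764903879289 230.95074660716216 [[ 0.001  0.949  0.315  0.083]
 [ 1.    -0.    -0.    -0.001]
 [-0.     0.315 -0.949 -0.128]
 [ 0.     0.     0.     1.   ]]
3714 [-0.057  0.027  1.571] 122.4235294117647
3697 [-0.05600155  0.027608    1.58004262] 637.1058823529411
```

View pics/w1.png

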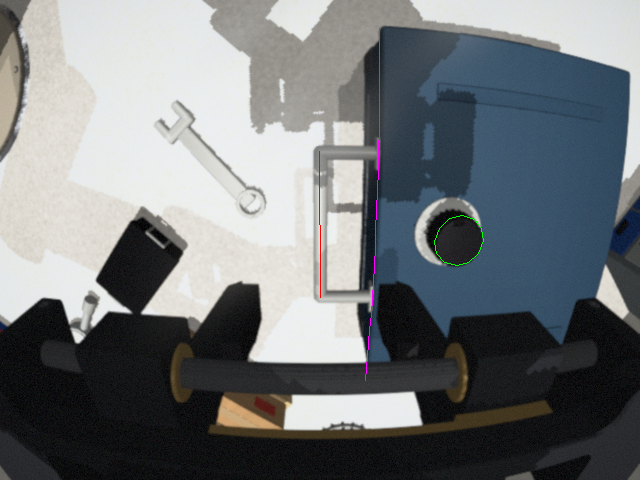

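View pics/s3.png

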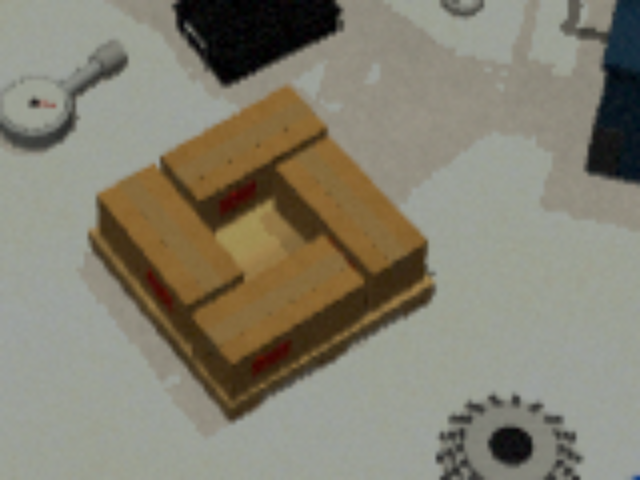

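The cartons form a clean pinwheel. In the wrist view, the handle (320,225) and knob (457,239) agree with the model to about 2 px. Next, grip the handle.

To row units: 0.125 m is 25, 0.115 m is 23.

Call:
jog_arm(increments=[{"d": [0, 0, 2], "aperture": 0.3}, {"d": [0, 0, 8], "aperture": 0.3}, {"d": [0, 0, 16], "aperture": 0.3}, {"d": [0, 0, 23], "aperture": 0.3}, {"d": [0, 0, 25], "aperture": 0.3}], grip_n=40)

```text
time_s: 15.35
tcp_pos: [0.4637, 0.2045, 0.1217]
tool_rot: [[-0.682, 0.731, -0.004], [0.731, 0.682, -0.001], [0.002, -0.003, -1.0]]
contact_force: [0.1, 0.5, 0.6]
grip_width: 0.299
grip_force: 0.0
```

Call:
jog_arm(increments=[{"aperture": 0}, {"aperture": 0}, {"aperture": 0}, {"aperture": 0}], grip_n=40)

```text
time_s: 15.85
tcp_pos: [0.4652, 0.2053, 0.1247]
tool_rot: [[-0.683, 0.731, 0.003], [0.731, 0.683, 0.0], [-0.002, 0.002, -1.0]]
contact_force: [0.2, 0.6, 5.6]
grip_width: 0.096
grip_force: 40.0
```

Call:
jog_arm(increments=[{"d": [0, 0, -0.4], "aperture": 0}, {"d": [0, 0, -0.8], "aperture": 0}, {"d": [0, 0, -0.8], "aperture": 0}])

```text
time_s: 16.23
tcp_pos: [0.4653, 0.2054, 0.1279]
tool_rot: [[-0.683, 0.731, 0.002], [0.731, 0.683, 0.0], [-0.001, 0.002, -1.0]]
contact_force: [5.3, 0.9, -3.6]
grip_width: 0.099
grip_force: 40.0
```

Call:
jog_arm(increments=[{"d": [0, 0, -0.4], "aperture": 0}, {"d": [0, 0, -0.4], "aperture": 0}])

```text
time_s: 16.48
tcp_pos: [0.4653, 0.2054, 0.1298]
tool_rot: [[-0.683, 0.731, 0.002], [0.731, 0.683, 0.001], [-0.001, 0.002, -1.0]]
contact_force: [5.0, 0.6, -3.6]
grip_width: 0.098
grip_force: 40.0
```

Call:
jog_arm(increments=[{"d": [0, 0, -0.2], "aperture": 0}, {"d": [0, 0, -0.4], "aperture": 0}, {"d": [0, 0, -0.4], "aperture": 0}])

```text
time_s: 16.85
tcp_pos: [0.4654, 0.2055, 0.1318]
tool_rot: [[-0.683, 0.731, 0.002], [0.731, 0.683, 0.001], [-0.001, 0.002, -1.0]]
contact_force: [6.3, 2.0, -3.3]
grip_width: 0.098
grip_force: 40.0
```

To row units: -0.008 m is -1.6, -0.006 m is -1.2.

Call:
jog_arm(increments=[{"d": [0, 0, -0.4], "aperture": 0}, {"d": [0, 0, -0.8], "aperture": 0}, {"d": [0, 0, -1.2], "aperture": 0}, {"d": [0, 0, -1.6], "aperture": 0}])

```text
time_s: 17.35
tcp_pos: [0.4657, 0.2058, 0.1399]
tool_rot: [[-0.683, 0.731, 0.003], [0.731, 0.683, 0.001], [-0.001, 0.003, -1.0]]
contact_force: [7.7, 5.0, -4.2]
grip_width: 0.097
grip_force: 39.9
```

Call:
jog_arm(increments=[{"d": [0, 0, -1], "aperture": 0}, {"d": [0, 0.1, -2], "aperture": 0}, {"d": [0, 0.2, -3], "aperture": 0}, {"d": [0, 0.2, -3], "aperture": 0}])

```text
time_s: 17.85
tcp_pos: [0.467, 0.2069, 0.1552]
tool_rot: [[-0.683, 0.731, 0.005], [0.731, 0.683, 0.003], [-0.001, 0.005, -1.0]]
contact_force: [11.5, 8.0, -5.1]
grip_width: 0.097
grip_force: 40.0
```

```bash
python3 - <<'E'
from h import *
H=np.array([.110,0,.115]);C=(.5763,.3113,np.radians(43.3))
h=place(H[None],C)[0]; s=monitor.get_state(); d=s["tcp_pos"]-h
u=np.array([np.cos(C[2]),np.sin(C[2]),0]); print(h,-d@u,d[2],np.degrees(np.arctan2(d[2],-d@u)),np.hypot(d@u,d[2]))
E
```

```text
[0.656355   0.38674002 0.115     ] 0.2611586911621004 0.040200912656856394 8.751017034200808 0.26423469747167105
```

The lid rises 31 mm with only a few newtons of pull, so it is free and the knob stays untouched. Next, follow the arc upward, tilting the tool half as much as the lid.

```bash
cat >> h.py <<'E'
def arc(n=5,step=5,bias=.002):
    C=(.5763,.3113,np.radians(43.3)); h=place(np.array([[.11,0,.115]]),C)[0]
    u=np.array([np.cos(C[2]),np.sin(C[2]),0]); ax=np.array([-np.sin(C[2]),np.cos(C[2]),0])
    s=monitor.get_state(); M=np.array(s["tool_rot"]); bar=s["tcp_pos"]+M[:,2]*.0037
    d=bar-h; th=np.arctan2(d[2],-d@u); r=np.hypot(d@u,d[2]); print("lid",np.degrees(th)-1.3,"r",r,"F",s["contact_force"])
    for k in range(1,n+1):
        t=th+np.radians(step*k); Q=R.from_rotvec(ax*np.radians(step*k/2)).as_matrix()@M
        p=bar+u*(r*np.cos(th)-r*np.cos(t))+[0,0,r*np.sin(t)-r*np.sin(th)]-Q[:,2]*.0037
        print(np.round(R.from_matrix(M.T@Q).as_rotvec(degrees=True),1),np.round(M.T@(p-s["tcp_pos"])+M.T@u*bias,4))
E
python3 -c "
from h import *
arc()"
```

```text
lid 6.657006676234501 r 0.26367816730982097 F [11.45020093  7.9831009  -5.13345495]
[ 2.5 -0.  -0. ] [-0.      0.0065 -0.0226]
[ 5. -0. -0.] [-0.      0.0129 -0.0447]
[ 7.5 -0.  -0. ] [-0.      0.0212 -0.0662]
[10. -0. -0.] [ 0.      0.0313 -0.0869]
[12.5 -0.1 -0. ] [ 0.      0.0432 -0.1066]
```

Units first: shifts go in units of 5 mm and turns go in units of 10 degrees. So -0.1066 m is -21.32, -0.0869 m is -17.38, 12.5 degrees is 1.25.

Call:
jog_arm(increments=[{"rotvec": [0.25, 0, 0], "d": [0, 1.3, -4.52], "aperture": 0}, {"rotvec": [0.5, 0, 0], "d": [0, 2.58, -8.94], "aperture": 0}, {"rotvec": [0.75, 0, 0], "d": [0, 4.24, -13.24], "aperture": 0}, {"rotvec": [1, 0, 0], "d": [0, 6.26, -17.38], "aperture": 0}, {"rotvec": [1.25, 0, 0], "d": [0, 8.64, -21.32], "aperture": 0}], grip_n=50)

```text
time_s: 18.48
tcp_pos: [0.4963, 0.2344, 0.2615]
tool_rot: [[-0.682, 0.713, -0.162], [0.731, 0.665, -0.152], [-0.0, -0.222, -0.975]]
contact_force: [3.9, -4.4, -4.4]
grip_width: 0.092
grip_force: 50.0
```

```bash
python3 -c "
from h import *
arc()"
```

```text
lid 31.498842315839486 r 0.2638356998405609 F [ 3.85534465 -4.35335291 -4.38639752]
[ 2.5 -0.   0. ] [ 0.0001  0.0109 -0.0217]
[ 5. -0.  0.] [ 0.0001  0.0217 -0.0421]
[ 7.5 -0.   0. ] [ 0.0002  0.0342 -0.0615]
[10.  -0.1  0. ] [ 0.0003  0.0483 -0.0798]
[12.5 -0.1  0. ] [ 0.0004  0.064  -0.0967]
```

To row units: -0.0865 m is -17.3, -0.0798 m is -15.96, 5 degrees is 0.5.

Call:
jog_arm(increments=[{"rotvec": [0.25, 0, 0], "d": [0, 1.8, -4.34], "aperture": 0}, {"rotvec": [0.5, 0, 0], "d": [0, 3.94, -8.42], "aperture": 0}, {"rotvec": [0.75, 0, 0], "d": [0, 6.44, -12.3], "aperture": 0}, {"rotvec": [1, 0, 0], "d": [0, 9.26, -15.96], "aperture": 0}, {"rotvec": [1.1, 0, 0], "d": [0, 10.5, -17.3], "aperture": 0}], grip_n=50)

```text
time_s: 19.1
tcp_pos: [0.5479, 0.2827, 0.335]
tool_rot: [[-0.681, 0.67, -0.294], [0.732, 0.624, -0.275], [-0.001, -0.403, -0.915]]
contact_force: [-0.4, -8.0, 3.5]
grip_width: 0.093
grip_force: 50.0
```

Call:
jog_arm(increments=[{"aperture": 0}, {"aperture": 0}, {"aperture": 0}, {"aperture": 0}])

```text
time_s: 19.6
tcp_pos: [0.5475, 0.2822, 0.3346]
tool_rot: [[-0.682, 0.67, -0.294], [0.732, 0.624, -0.274], [-0.0, -0.402, -0.916]]
contact_force: [-1.1, -6.8, 2.3]
grip_width: 0.091
grip_force: 50.0
```

```bash
python3 -c "
from h import *
arc(1)
c=eyes.camera('scene'); cv2.imwrite('pics/f.png',c['img'])"
```

```text
lid 53.52532912836587 r 0.26452563438366794 F [-1.08027928 -6.75837541  2.27174256]
[ 2.5 -0.   0. ] [ 0.0001  0.0148 -0.02  ]
```

View pics/f.png

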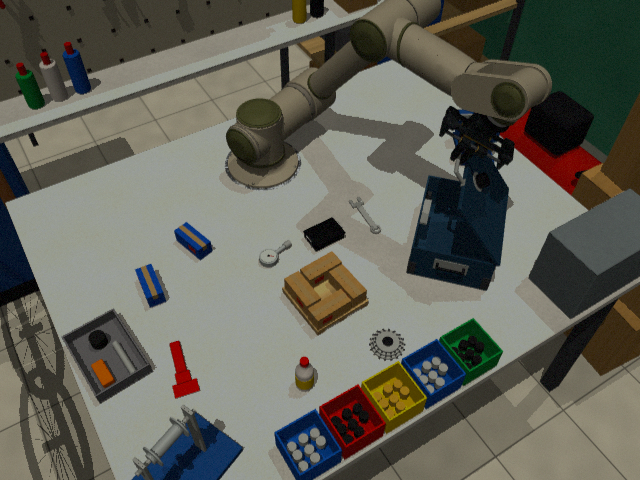

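The lid stands open at about 53° with the handle held at (470,165), and the pinwheel at (326,290) is complete. Handing in.

```bash
python3 -c "
from plant import order
print(order.job_done())"
```

```text
the job is handed in; nothing more can be done
None
```

The job is handed in, with no verdict shown yet: all four cartons lie in the pinwheel on the slab, the tug showed the lid was not caught so I left the knob alone, and the arm is holding the lid by its handle at about 53°.

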